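# Load the vial carrier and hold it up level

### The arm

A 6-joint arm with a two-finger parallel gripper is mounted at the origin on a cart in front of the work surface, level with it; the furniture and walls round the work are solid. World frame = base frame: x ahead of the robot, y to its left, z up, the work surface at z = 0. Lengths are in m, angles in rad, forces in N, time in s.
With the tool pointing down it reaches from about 0.25 to 0.775 m from the base axis. Payload 4 kg.
Tool frame: the origin (TCP) lies midway between the tips of the shut fingers; the grasp point (between the pads) lies 19 mm behind it (robot.tcp_to_grasp is the distance from the TCP to the grasp point, in m); x points along the fingers, y is the direction in which the jaws open and shut, and the axes are right-handed (so a half turn about x gives the same grasp; the last joint's range is limited). The gripper opens to 94 mm and grips with 3 to 60 N. Pads are 16 mm wide; open, the fingers measure 119 mm over their backs; the gripper's body (75 mm by 177 mm) begins 78 mm behind the grasp point.
Start: joints at [-1.205, 0.087, 1.371, -0, 1.684, -0.103], TCP at [0.248, -0.491, 0.206] pointing down, gripper open.
Joint ranges: [-3.1, 3.1], [-0.76, 2.03], [0.27, 2.55], [-1.08, 4.22], [0.17, 2.65], [-2.57, 2.57]. Speed limits (rad/s): [2.79, 2.79, 3.14, 3.14, 3.14, 3.14].

### API

Orientations are given as [roll, pitch, yaw] about the fixed x, y, z axes, in that order (R = Rz(yaw) Ry(pitch) Rx(roll)).
In Python, from bench import robot gives the robot as it stands.
- The arm moves only by the tool send_rows, never from a script. Its argument "increments" is a list of rows, each a list of 5 numbers: the opening, from -1 (shut) to 1 (fully open), so that 0 is half open, then the shift along the tool's x, y, z in m, then the turn about the tool's x in rad. In form: [[hand, tx, ty, tz, roll], ...]. A call has 1 to 5 rows; each row is the pose to reach, as a shift and turn from the pose commanded when the call began, along the tool's axes at that moment; what a row does not reach only later rows make up. A row lasts 1/12 s, in which the tool goes at most 41.7 mm and 7.16 degrees, less where a joint would pass 70% of its speed; a pose out of reach is approached as far as the arm can. A call with a gripper value outside its range is refused whole. The fingers move at their own pace and stop on an object; the grip force is fixed at half the most. Time passes only in rows, so rows that repeat a pose let the fingers close. It gives the time, the measured TCP pose, the force and the opening at its end, in the units of the state.
- robot.get_obs(): the state, without advancing time (a new reading comes with each control period).
- robot.snapshot(name): name is "scene" or "side" or "wrist"; returns a dict with "image" (480x640x3 uint8, red, green, blue), "intrinsics" (3x3 intrinsics, pixels), "k1" (the pictures are not rectified: a ray, as slopes to the right and down, at radius r is drawn at 1 + k1 r^2 times it, then the intrinsics apply), "world_from_camera" (4x4, takes a point from camera to world coordinates). Camera axes: x right, y down, z forward; pixel columns grow to the right and rows downward; lengths in m; the calibration is good to about 2 mm. A picture is of the moment at which its call begins. There is no depth.
- robot.close_job(): hands the job in, once; it reports no verdict.
The state is a dict: "time": time; "joint_positions": joint angles; "qvel": joint speeds; "joint_torque": joint torques, N m; "tool_pos": TCP position; "ee_rot": TCP orientation; "wrist_force": force on the tool from outside, world axes, zero at the start; "wrist_torque": the same for the moment, N m; "width": finger opening in m.
Only numpy, scipy, OpenCV 4.12 (cv2) and the standard library are available. Lean on these libraries where they do the work, as an engineer would, in place of code of your own. Each camera call takes 0.05 s, during which the arm holds its last target.

### The job

Stand the sample vial with the white cap upright in the middle of the free raised seat of the hand carrier, while the carrier stays on the table, and let go of it. Then take the carrier by its T-handle, lift it straight and level about 15 cm off the table with both vials still standing on their seats, and finish while holding it there, steady and level, in the gripper. Do not let the carrier tip on the way, and leave the other things on the table where they are.

Things in the scene. Friction and masses are not known exactly. Their poses are not given: they have to be found in the camera images.
- carrier: Grey loose hand carrier, about 0.3 kg: round-ended plate 200 mm long (its x), 80 wide (y), top 9 mm up. Two rimless round seats, tops 34 mm across and 32 mm up, 78 mm either side of the middle along x. Middle: T-handle, 14 mm post with a black bar 60 mm long (x), 18 thick (y), 82 to 106 mm up. Origin: centre of underside; heights from there; z up; any yaw.
- free_seat (a point): Centre of the flat top of the carrier's empty seat (carrier frame x -78 mm, z 32 mm); its axes are the carrier's.
- taken_seat (a point): Centre of the flat top of the carrier's other seat (carrier frame x +78 mm, z 32 mm), where the dark-capped vial already stands.
- handle_grip (a point): Centre of the black handle bar of the carrier, 94 mm above its underside, right above the carrier's balance point; pinch the bar across its 18 mm thickness, i.e. along the carrier's y.
- white_cap_vial: The vial to load: beige sample vial with a white screw cap, 23 mm across, 54 mm tall (straight body to 40 mm, cap above, 21 mm across), about 22 g, standing on the table. Origin at the centre of its underside, z up; round, so its yaw does not matter.
- dark_cap_vial: Beige sample vial with a black screw cap, same size, already standing loose on the carrier's other seat. Origin at the centre of its underside, z up.
- spare_vial: Pale grey sample vial with a black screw cap, same size, standing on the table at least 80 mm from the white-capped one: leave it. Origin at the centre of its underside.
- blower: Bystander: black rubber dust blower lying on the table, 53x111x55 mm. Origin under its centre.
- loupe: Bystander: small folding loupe, open, 34x67x14 mm. Origin under its centre.
- find_1: Bystander: brown find fragment, 22x33x18 mm. Origin under its centre.
- find_2: Bystander: brown find fragment, 19x24x18 mm. Origin under its centre.
Not all that is in view belongs to the job. Leave any pink or yellow look-alike of the spare_vial alone.

How it is judged:
On the way, in this order (a step that is already met when the one before it is completed fails the run):
1. the white-capped vial stands free on the empty seat, carrier still on the table (horizontal distance between white_cap_vial and free_seat below 0.012 m and z of white_cap_vial in the frame of carrier between 0.027 and 0.037 m and angle between each of white_cap_vial, dark_cap_vial's own z axis and vertical below 0.12 rad and contact force between the fingers and white_cap_vial below 0.1 N and horizontal distance between dark_cap_vial and taken_seat below 0.012 m and z of dark_cap_vial in the frame of carrier between 0.027 and 0.037 m and contact force between the fingers and dark_cap_vial below 0.1 N and height (world z) of carrier below 0.008 m and linear speed of white_cap_vial below 0.02 m/s), for 0.3 s.
2. the carrier is lifted clear by its handle, level, with both vials standing (horizontal distance between white_cap_vial and free_seat below 0.012 m and z of white_cap_vial in the frame of carrier between 0.027 and 0.037 m and angle between each of white_cap_vial, dark_cap_vial's own z axis and vertical below 0.12 rad and contact force between the fingers and white_cap_vial below 0.1 N and horizontal distance between dark_cap_vial and taken_seat below 0.012 m and z of dark_cap_vial in the frame of carrier between 0.027 and 0.037 m and contact force between the fingers and dark_cap_vial below 0.1 N and height (world z) of carrier between 0.1 and 0.25 m and angle between carrier's own z axis and vertical below 0.1 rad and contact force between the fingers and carrier above 2 N and distance between the grasp point and handle_grip below 0.04 m), for 0.2 s.
At the end, for the whole second after the job is handed in: Carrier held by its handle bar (within 40 mm of its centre), underside 100 to 250 mm up, level within 0.10 rad, under 20 mm/s and 0.1 rad/s, touching no bystander; both vials upright within 0.12 rad, within 12 mm of their seat centres, untouched by the fingers (all of step 2 and linear speed of carrier below 0.02 m/s and angular speed of carrier below 0.1 rad/s and contact force between carrier and spare_vial below 0.05 N and contact force between carrier and blower below 0.05 N and contact force between carrier and loupe below 0.05 N and contact force between carrier and find_1 below 0.05 N and contact force between carrier and find_2 below 0.05 N); the arm keeps its last pose, push and grip.
It fails at once if the carrier tips more than about 14 degrees (angle between carrier's own z axis and vertical above 0.25 rad).
It fails at once if the dark-capped vial tips over or is shoved off its seat (angle between dark_cap_vial's own z axis and vertical above 0.4 rad or distance between dark_cap_vial and taken_seat above 0.02 m).
It fails at once if the spare vial, blower, loupe or a find is moved more than 30 mm (distance of any of spare_vial, blower, loupe, find_1, find_2 from where it was at the start of the episode above 0.03 m).
It also fails if it takes over 48 s, if anything falls off the work surface, if the arm or the gripper's body presses on something with over 40 N, if the wrist force passes 120 N, or if a joint passes its speed limit or range.

## Working session

There is one attempt and no reset: what is moved stays moved. The work goes in short steps, Python scripts to look and compute and a tool call to move; the robot and the scene stay as the last step left them, time stands still between calls to the robot, and variables do not carry over. Pictures are saved under pics/ and viewed, and the job is handed in when it is done.

Besides the shell and the picture viewer there is one more tool, called after ">>>" in YAML: its name, and indented under it one key for each argument. send_rows: Moves the arm, as the interface text tells. Its arguments: {"type":"object","properties":{"increments":{"type":"array"}},"required":["increments"]}

```bash
ls; mkdir -p pics
cat > h.py <<'E'
import numpy as np, cv2
from bench import robot
def snap(n,f):
    s=robot.snapshot(n); cv2.imwrite('pics/'+f+'.png',s['image'][:,:,::-1]); np.save('pics/'+f+'.npy',s,allow_pickle=True); return s
def load(f): return np.load('pics/'+f+'.npy',allow_pickle=True).item()
def ray(s,u,v):
    K=np.array(s['intrinsics']);k=s['k1']
    p=cv2.undistortPoints(np.array([[[u,v]]],float),K,np.array([k,0,0,0.]))[0,0]
    T=np.array(s['world_from_camera']); return T[:3,3],T[:3,:3]@np.array([p[0],p[1],1.])
def onz(s,u,v,z):
    o,d=ray(s,u,v); return o+d*(z-o[2])/d[2]
def proj(s,P):
    T=np.linalg.inv(np.array(s['world_from_camera'])); K=np.array(s['intrinsics'])
    q=T[:3,:3]@np.array(P)+T[:3,3]; 
    a,b=q[0]/q[2],q[1]/q[2]; f=1+s['k1']*(a*a+b*b)
    return K[0,0]*a*f+K[0,2],K[1,1]*b*f+K[1,2]
E
python3 - <<'E'
from h import *
o=robot.get_obs(); print(o)
for n in ['scene','side','wrist']:
    s=snap(n,n+'0'); print(n,s['k1'],np.round(s['world_from_camera'],3).tolist(),s['intrinsics'])
E
```

```text
pics
{'time': 0.0, 'joint_positions': array([-1.20507991e+00,  8.79574065e-02,  1.37222562e+00, -3.27529597e-05,
        1.68361879e+00, -1.03102842e-01]), 'qvel': array([ 7.36095217e-06, -1.51391668e-03, -7.69920610e-04,  1.04223913e-03,
       -1.05645598e-03, -4.25425660e-04]), 'joint_torque': array([-7.78232206e-04, -3.40175664e+01, -3.02429652e+01,  7.17055681e-02,
        3.29722592e-02, -1.90703781e-04]), 'tool_pos': array([ 0.24829508, -0.49014865,  0.20431741]), 'ee_rot': array([-1.65916483,  1.56858693,  1.95124343]), 'wrist_force': array([-0.52648094, -0.20959159, -0.75466378]), 'wrist_torque': array([ 0.02161052,  0.02985353, -0.01157642]), 'width': 0.09440207973097457}
scene -0.10991191050083643 [[-0.63, -0.496, 0.598, -0.072], [-0.777, 0.385, -0.498, 0.438], [0.017, -0.778, -0.628, 0.725], [0.0, 0.0, 0.0, 1.0]] [[445.93215349   0.         315.0328829 ]
 [  0.         445.93215349 233.21471278]
 [  0.           0.           1.        ]]
side -0.04915890377354518 [[0.936, -0.202, 0.287, 0.263], [-0.351, -0.546, 0.76, -0.837], [0.003, -0.813, -0.583, 0.68], [0.0, 0.0, 0.0, 1.0]] [[519.13567073   0.         318.45985246]
 [  0.         519.13567073 231.5536129 ]
 [  0.           0.           1.        ]]
wrist -0.06822663676729317 [[0.452, -0.856, -0.252, 0.322], [-0.892, -0.435, -0.126, -0.454], [-0.002, 0.281, -0.96, 0.383], [0.0, 0.0, 0.0, 1.0]] [[347.09156286   0.         322.4122154 ]
 [  0.         347.09156286 243.75111904]
 [  0.           0.           1.        ]]
```

View pics/scene0.png

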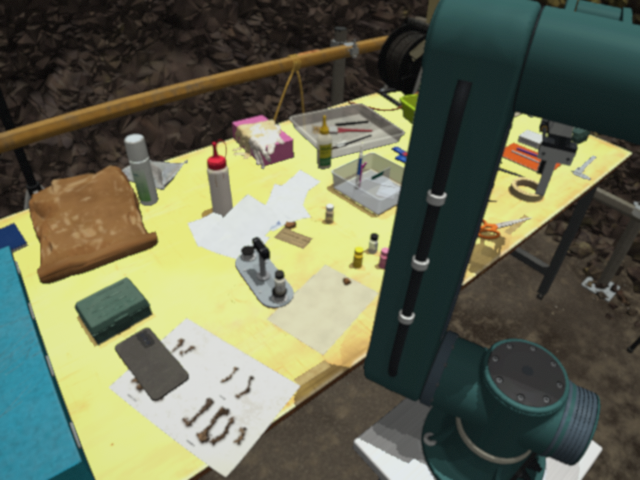

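View pics/side0.png

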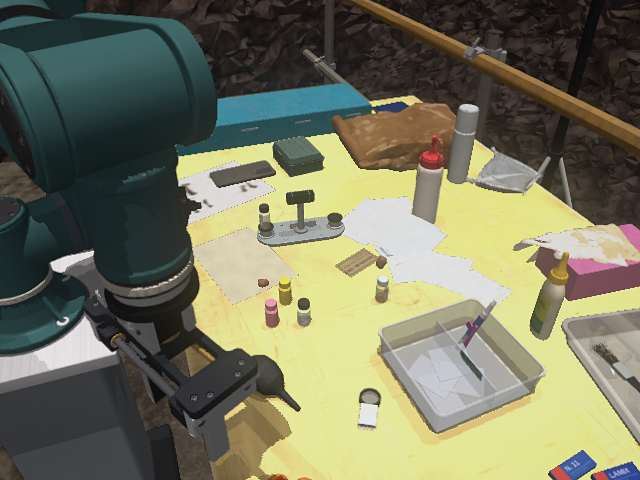

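View pics/wrist0.png

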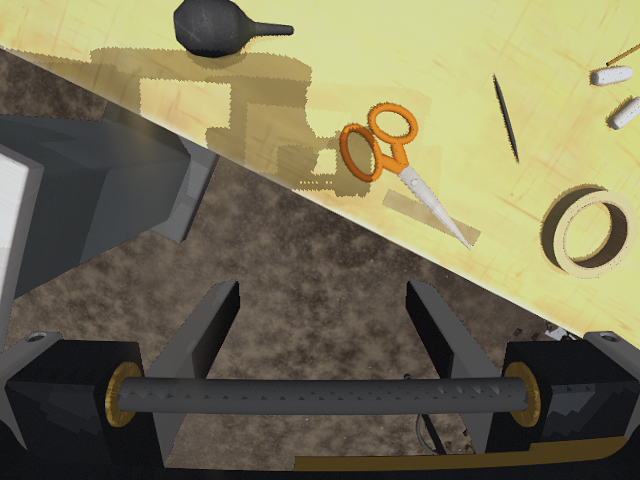

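Candidates in the side view are pink (271,313), yellow (285,291), black-capped (304,312), (382,289), which looks white-capped, and the vial on the carrier (264,215). My pick is (382,289); I'll check it in a crop.

Run:
```python
from h import *
s=load('side0')['image'][:,:,::-1]
a=cv2.resize(s[260:340,250:410],(800,400),interpolation=cv2.INTER_CUBIC)
b=cv2.resize(s[180:250,245:365],(342,200))
b=cv2.resize(s[185:250,245:365],(370,200),interpolation=cv2.INTER_CUBIC)
t=load('scene0')['image'][:,:,::-1]
c=cv2.resize(t[195:315,230:400],(425,200)) 
c=cv2.resize(t[195:315,230:400],(430,200),interpolation=cv2.INTER_CUBIC)
cv2.imwrite('pics/crop0.png',np.vstack([a,np.hstack([b,c])]))
```

```text
(no output)
```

View pics/crop0.png

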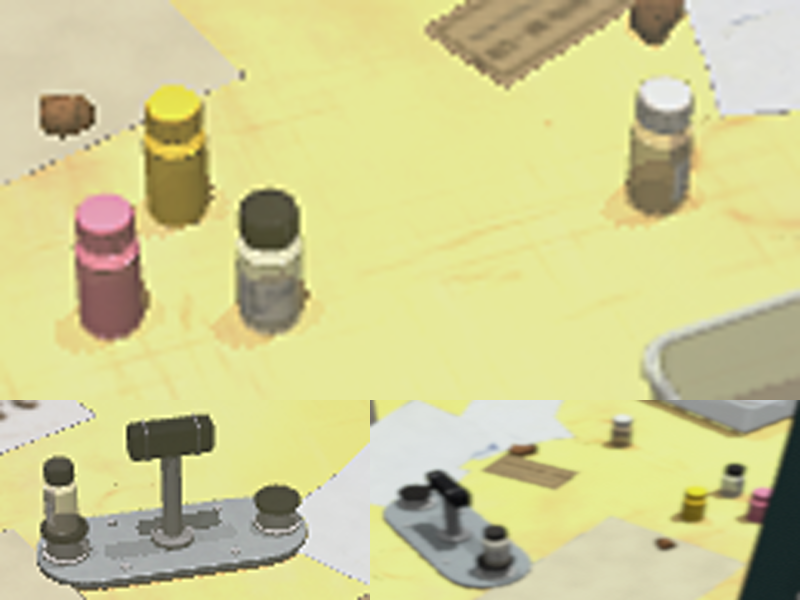

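White cap confirmed at side pixel (383,279). The free seat is the right one in the side view, near (335,219). Next, coarse positions from both views.

Run:
```python
from h import *
def tri(obs):
    A=np.zeros((3,3));b=np.zeros(3)
    for s,u,v in obs:
        o,d=ray(s,u,v);d=d/np.linalg.norm(d);M=np.eye(3)-np.outer(d,d);A+=M;b+=M@o
    return np.linalg.solve(A,b)
a=load('side0');c=load('scene0')
def pa(x,y):return a,250+x/5,260+y/5
def pb(x,y):return a,245+x*120/370,185+y*65/200
def pc(x,y):return c,230+x*170/430,195+y*120/200
pts={'cap':(pa(665,95),pc(622-370,418-400),.054),'free':(pb(278,96),pc(414-370,493-400),.032),
'taken':(pb(65,128),pc(495-370,562-400),.032),'dcap':(pb(59,62),pc(495-370,532-400),.086),'bar':(pb(171,32),pc(447-370,488-400),.100),
'spare':(pa(270,200),pc(735-370,469-400),.054)}
for k,(p,q,z) in pts.items():
    print(k,np.round(tri([p,q]),3),np.round(onz(*p,z),3),np.round(onz(*q,z),3))
```

```text
cap [ 0.633 -0.198  0.051] [ 0.63  -0.202  0.054] [ 0.63  -0.196  0.054]
free [0.638 0.053 0.029] [0.638 0.05  0.032] [0.633 0.055 0.032]
taken [0.483 0.071 0.027] [0.482 0.064 0.032] [0.478 0.074 0.032]
dcap [0.481 0.07  0.083] [0.481 0.067 0.086] [0.476 0.073 0.086]
bar [0.561 0.062 0.095] [0.559 0.056 0.1  ] [0.555 0.066 0.1  ]
spare [ 0.475 -0.202  0.051] [ 0.475 -0.205  0.054] [ 0.469 -0.199  0.054]
```

```bash
cat >> h.py <<'E'
from scipy.spatial.transform import Rotation as Ro
def tool():
    o=robot.get_obs(); return np.array(o['tool_pos']),Ro.from_euler('xyz',o['ee_rot']).as_matrix(),o
def go(target,ydir):
    p,R,o=tool(); d=R.T@(np.array(target)-p); yd=np.array([*ydir,0.])/np.linalg.norm(ydir)
    best=[]
    for sg in(1,-1):
        v=R.T@(yd*sg); best.append(np.arctan2(v[2],v[1]))
    r=min(best,key=abs); print('t',o['time'],'tcp',np.round(p,4),'shift',np.round(d,4),'roll',[round(x,3) for x in best],'q6',o['joint_positions'][5],'w',o['width'])
E
python3 - <<'E'
from h import *
p,R,o=tool();print(np.round(R,3))
go([0.632,-0.198,0.2],[0.108,0.994])
w=load('wrist0'); T=np.array(w['world_from_camera']);print(R.T@(T[:3,3]-p)); print(np.round(R.T@T[:3,:3],3))
E
```

```text
[[-0.001  0.452 -0.892]
 [ 0.002 -0.892 -0.452]
 [-1.    -0.002 -0.   ]]
t 0.15 tcp [ 0.2483 -0.4903  0.2046] shift [ 0.0048 -0.0874 -0.4743] roll [np.float64(-2.565), np.float64(0.577)] q6 -0.10308962804136 w 0.09419369135389248
[-0.17850679  0.00033393 -0.08214839]
[[ 0.    -0.281  0.96 ]
 [ 1.     0.001  0.   ]
 [-0.001  0.96   0.281]]
```

>>> send_rows:
  increments:
    - [1,0,-0.007,-0.04,0.1]
    - [1,0,-0.014,-0.08,0.2]
    - [1,0,-0.022,-0.12,0.3]
    - [1,0,-0.029,-0.16,0.4]
    - [1,0,-0.036,-0.2,0.5]

```text
time: 0.57
tool_pos: [0.4117, -0.3668, 0.2052]
ee_rot: [-0.707, 1.57, 2.398]
wrist_force: [0.2, -1.9, -0.5]
width: 0.0936
```

Run:
```python
from h import *
go([0.632,-0.198,0.2],[0.108,0.994])
```

```text
t 0.5667 tcp [ 0.4117 -0.3668  0.2052] shift [ 0.0052 -0.1768 -0.214 ] roll [np.float64(-3.07), np.float64(0.071)] q6 0.7769090029011088 w 0.09364672522748821
```

>>> send_rows:
  increments:
    - [1,0,-0.025,-0.03,0.03]
    - [1,0,-0.05,-0.06,0.07]
    - [1,0,-0.075,-0.09,0.07]
    - [1,0,-0.1,-0.12,0.07]
    - [1,0,-0.12,-0.145,0.07]

```text
time: 0.98
tool_pos: [0.561, -0.2504, 0.2049]
ee_rot: [-1.107, 1.57, 1.935]
wrist_force: [-0.5, 0.4, -0.5]
width: 0.0939
```

Run:
```python
from h import *
go([0.632,-0.198,0.2],[0.108,0.994])
snap('wrist','w1')
```

```text
t 0.9833 tcp [ 0.561  -0.2504  0.2049] shift [ 0.005  -0.0592 -0.0654] roll [np.float64(-3.133), np.float64(0.009)] q6 1.1581098920256234 w 0.0939127669060557
```

View pics/w1.png

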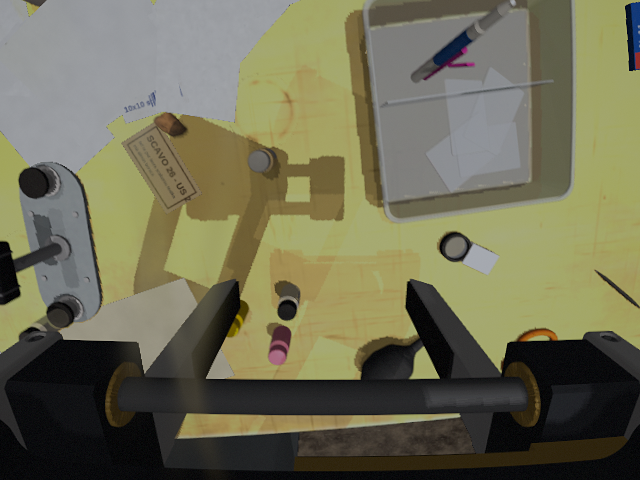

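The white cap is at (261,160) in the wrist view, seats at (40,180) and (62,312). Both refine the coarse fixes.

Run:
```python
from h import *
s=load('w1')
for n,u,v,z in[('cap',261,160,.054),('free',39,180,.032),('tak',62,311,.032),('bar',4,272,.1)]: print(n,np.round(onz(s,u,v,z),4))
i=s['image'][:,:,::-1]
cv2.imwrite('pics/c1.png',np.hstack([cv2.resize(i[120:200,221:301],(400,400),interpolation=cv2.INTER_CUBIC),cv2.resize(i[140:220,0:80],(400,400),interpolation=cv2.INTER_CUBIC)]))
```

```text
cap [ 0.6331 -0.2006  0.054 ]
free [0.6396 0.042  0.032 ]
tak [0.4885 0.0641 0.032 ]
bar [0.5621 0.0487 0.1   ]
```

View pics/c1.png

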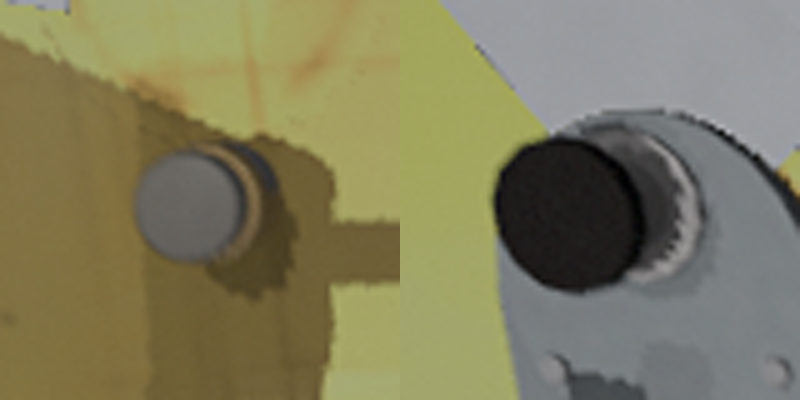

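>>> send_rows:
  increments:
    - [1,0.02,-0.02,-0.02,0.01]
    - [1,0.04,-0.04,-0.04,0.01]
    - [1,0.06,-0.049,-0.054,0.01]
    - [1,0.08,-0.049,-0.054,0.01]
    - [1,0.08,-0.049,-0.054,0.01]

```text
time: 1.45
tool_pos: [0.6156, -0.2075, 0.1189]
ee_rot: [-0.284, 1.56, 2.748]
wrist_force: [-0.5, 0.0, -1.7]
width: 0.0942
```

Run:
```python
from h import *
go([0.632,-0.199,0.1],[0.108,0.994])
snap('wrist','w2');snap('side','s2')
```

```text
t 1.45 tcp [ 0.6156 -0.2075  0.1189] shift [ 0.0188 -0.0101 -0.0156] roll [np.float64(3.14), np.float64(-0.001)] q6 1.2680696983447444 w 0.09416651857375635
```

View pics/w2.png

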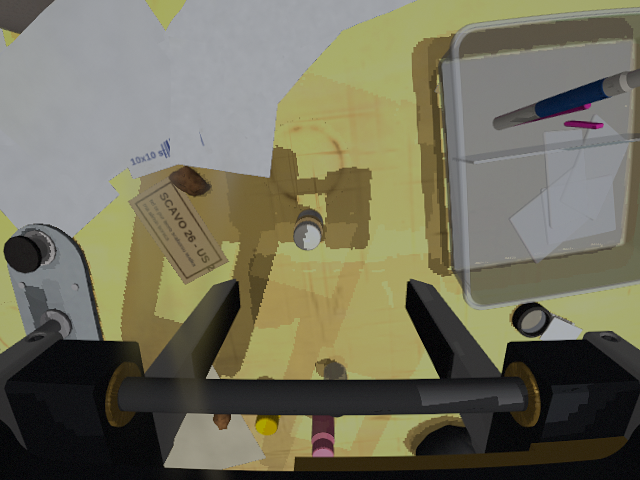

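Cap at (308,236), free seat at about (25,252).

Run:
```python
from h import *
s=load('w2'); i=s['image'][:,:,::-1]
# cap: grayish/white blob
hsv=cv2.cvtColor(i,cv2.COLOR_BGR2HSV)
print(robot.get_obs()['tool_pos'])
for n,u,v,z in[('cap',308,236,.054),('free',25,253,.032)]: print(n,np.round(onz(s,u,v,z),4))
cv2.imwrite('pics/c2.png',np.hstack([cv2.resize(i[196:276,268:348],(400,400),interpolation=cv2.INTER_CUBIC),cv2.resize(i[212:292,0:80],(400,400),interpolation=cv2.INTER_CUBIC)]))
```

```text
[ 0.61710299 -0.20940237  0.12424977]
cap [ 0.6328 -0.1991  0.054 ]
free [0.6383 0.0454 0.032 ]
```

View pics/c2.png

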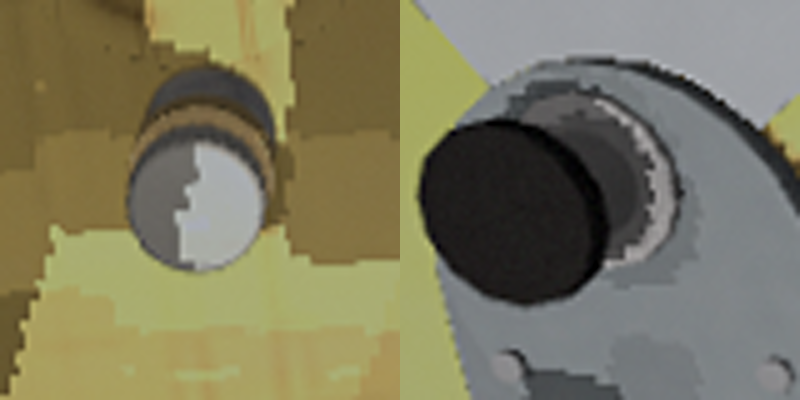

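Run:
```python
from h import *
go([0.632,-0.199,0.011],[0.108,0.994])
s=load('w2')
print(onz(s,307.4,237,.054),onz(s,21,254.4,.032))
```

```text
t 1.55 tcp [ 0.6171 -0.2094  0.1242] shift [ 0.1132 -0.0119 -0.014 ] roll [np.float64(3.139), np.float64(-0.003)] q6 1.268118249207399 w 0.09390899275979499
[ 0.63208748 -0.19855292  0.054     ] [0.63752659 0.04977634 0.032     ]
```

Centre first, then descend.

>>> send_rows:
  increments:
    - [1,0.0,-0.012,-0.014,0]
    - [1,0.02,-0.012,-0.014,0]
    - [1,0.05,-0.012,-0.014,0]
    - [1,0.05,-0.012,-0.014,0]
    - [1,0.05,-0.012,-0.014,0]

```text
time: 1.97
tool_pos: [0.6322, -0.1995, 0.0753]
ee_rot: [-0.21, 1.568, 2.82]
wrist_force: [-0.7, 0.1, 0.7]
width: 0.0939
```

Run:
```python
from h import *
go([0.632,-0.199,0.011],[0.108,0.994])
s=snap('wrist','w3')
```

```text
t 1.9667 tcp [ 0.6322 -0.1995  0.0753] shift [ 0.0643 -0.0005  0.0001] roll [np.float64(3.138), np.float64(-0.004)] q6 1.2919004708569952 w 0.09393819534426733
```

View pics/w3.png

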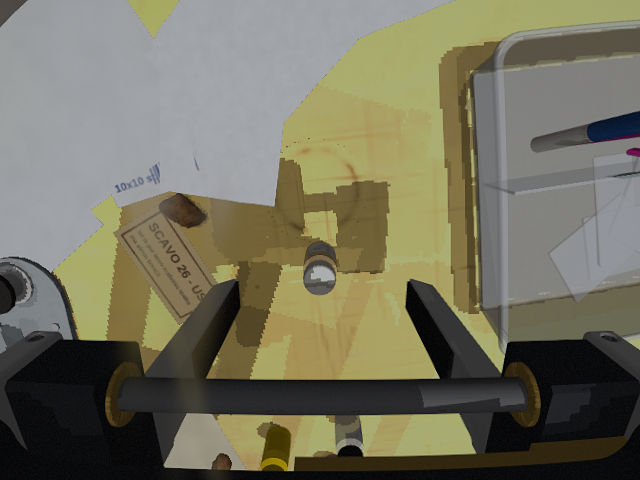

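>>> send_rows:
  increments:
    - [0.2,0.0,-0.0005,0,0]
    - [0.2,0.02,-0.0005,0,0]
    - [0.2,0.045,-0.0005,0,0]
    - [0.2,0.064,-0.0005,0,0]
    - [0.2,0.064,-0.0005,0,0]

```text
time: 2.43
tool_pos: [0.6313, -0.1981, 0.0088]
ee_rot: [-0.263, 1.565, 2.767]
wrist_force: [-1.2, 1.3, -1.0]
width: 0.064
```

Run:
```python
from h import *
go([0.632,-0.199,0.011],[0.108,0.994]); s=snap('wrist','w4')
print(proj(s,[.632,-.199,.054]))
```

```text
t 2.4333 tcp [ 0.6313 -0.1981  0.0088] shift [-0.0022  0.0008 -0.0008] roll [np.float64(3.138), np.float64(-0.003)] q6 1.2927120612003782 w 0.06397934154892745
(np.float64(323.1920053871796), np.float64(337.335233929143))
```

View pics/w4.png

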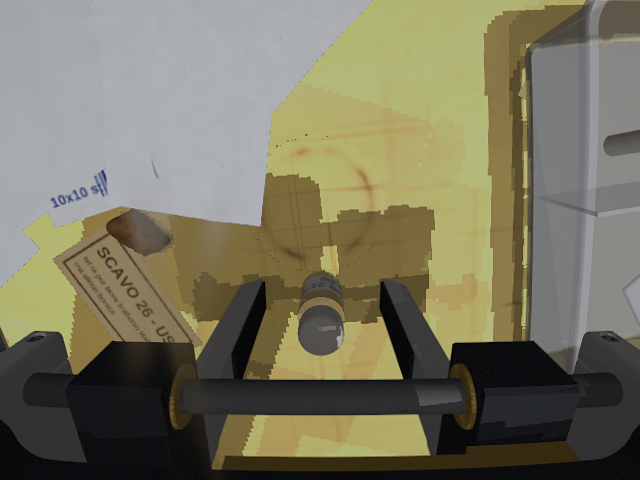

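The vial cap (321,332) sits between the fingers, close to where I expected it. Closing.

>>> send_rows:
  increments:
    - [-1,0,0,0,0]
    - [-1,0,0,0,0]
    - [-1,0,0,0,0]
    - [-1,0,0,0,0]
    - [-1,0,0,0,0]

```text
time: 2.9
tool_pos: [0.634, -0.1989, 0.0128]
ee_rot: [2.822, 1.569, -0.431]
wrist_force: [-0.2, 0.5, 0.4]
width: 0.0267
```

>>> send_rows:
  increments:
    - [-1,0,0,0,0]
    - [-1,0,0,0,0]
    - [-1,-0.01,0,0,0]
    - [-1,-0.03,0,0,0]
    - [-1,-0.06,0,0,0]

```text
time: 3.32
tool_pos: [0.6308, -0.1977, 0.0685]
ee_rot: [-0.263, 1.563, 2.767]
wrist_force: [-0.2, -0.6, -1.4]
width: 0.0226
```

Run:
```python
from h import *
go([0.638,0.05,0.12],[0.108,0.994]); s=snap('wrist','w5')
```

```text
t 3.3167 tcp [ 0.6308 -0.1977  0.0685] shift [-0.0509 -0.247   0.0207] roll [np.float64(3.139), np.float64(-0.003)] q6 1.2927421315857055 w 0.022608984886721025
```

View pics/w5.png

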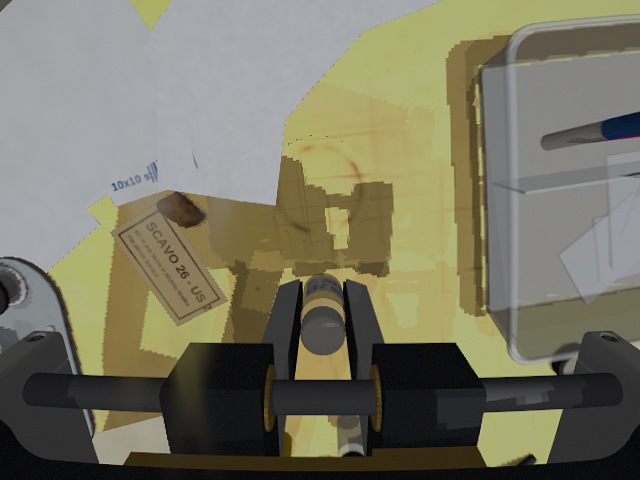

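>>> send_rows:
  increments:
    - [-1,-0.02,-0.02,0,0]
    - [-1,-0.04,-0.055,0.005,0]
    - [-1,-0.055,-0.095,0.01,0]
    - [-1,-0.06,-0.135,0.014,0]
    - [-1,-0.06,-0.165,0.014,0]

```text
time: 3.78
tool_pos: [0.6387, -0.0303, 0.1352]
ee_rot: [-2.966, 1.565, 0.066]
wrist_force: [0.5, 0.2, 0.3]
width: 0.0225
```

Run:
```python
from h import *
go([0.638,0.05,0.12],[0.108,0.994]); s=snap('wrist','w6'); s=snap('side','s6');go([0.638,0.05,0.12],[0.108,0.994])
```

```text
t 3.7833 tcp [ 0.6387 -0.0303  0.1352] shift [ 0.0152 -0.0797  0.0096] roll [np.float64(3.14), np.float64(-0.002)] q6 1.544263311593189 w 0.022450838021911827
t 3.8833 tcp [ 0.6382 -0.028   0.133 ] shift [ 0.0131 -0.0775  0.0084] roll [np.float64(-3.138), np.float64(0.003)] q6 1.542018179046194 w 0.0224055394460199
```

View pics/w6.png

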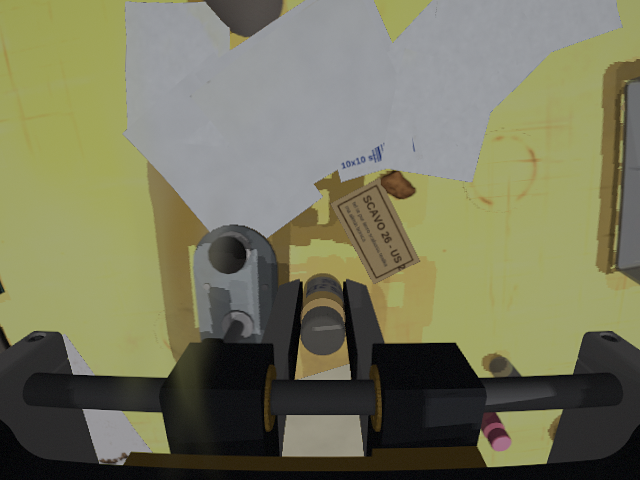

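View pics/s6.png

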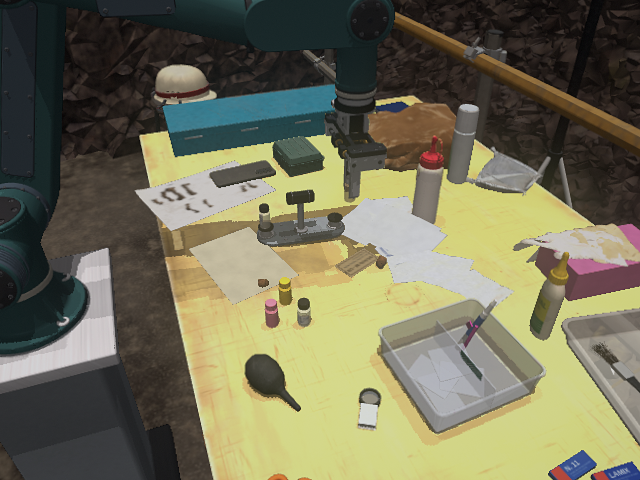

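Seat disc at about (230,254). I'll measure it with a mask; the bar is hidden behind the gripper.

Run:
```python
from h import *
s=load('w6'); i=s['image'][:,:,::-1]
g=cv2.cvtColor(i,cv2.COLOR_BGR2GRAY)
m=(g[225:285,200:260]<75).astype(np.uint8)
n,l,st,c=cv2.connectedComponentsWithStats(m)
for k in range(1,n):
    if st[k,4]>100:
        ct=max(cv2.findContours((l==k).astype(np.uint8),0,2)[0],key=len); e=cv2.fitEllipse(ct); print(st[k],c[k]+[200,225],e)
        print(onz(s,e[0][0]+200,e[0][1]+225,.032))
cv2.imwrite('pics/c6.png',cv2.resize(i[220:360,170:300],(557,600),interpolation=cv2.INTER_CUBIC))
```

```text
[   9    0   51   49 1406] [231.51351351 250.36059744] ((32.154720306396484, 24.939809799194336), (37.05646514892578, 52.43476867675781), 44.122650146484375)
[0.64186554 0.04653844 0.032     ]
```

View pics/c6.png

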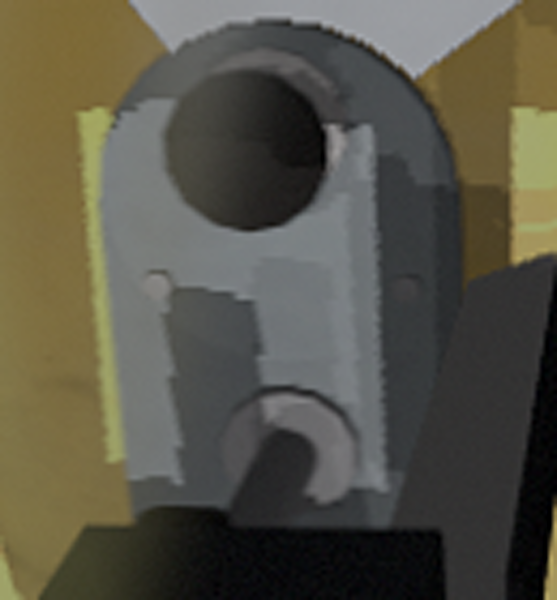

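Run:
```python
from h import *
s=load('w6'); a=onz(s,227.2,254.8,.032); b=onz(s,237.7,324.5,.011);print(a,b,np.linalg.norm((a-b)[:2]),(b-a)[:2]/np.linalg.norm((a-b)[:2]))
s=load('s6');i=s['image'][:,:,::-1]
print(onz(s,335,218,.032))
cv2.imwrite('pics/c6b.png',cv2.resize(i[180:250,250:360],(785,500),interpolation=cv2.INTER_CUBIC))
```

```text
[0.63802863 0.05160294 0.032     ] [0.55995872 0.06170244 0.011     ] 0.07872045978411876 [-0.99173595  0.12829577]
[0.63467994 0.04333524 0.032     ]
```

View pics/c6b.png

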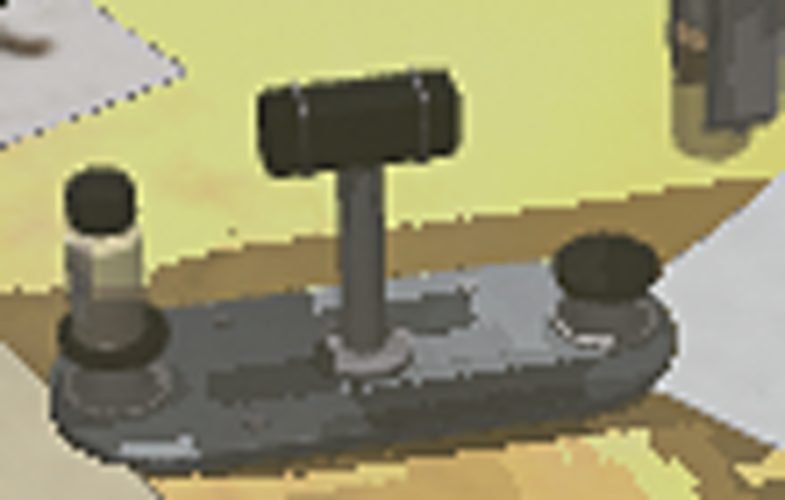

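Run:
```python
from h import *
go([0.638,0.0512,0.105],[0.117,0.993])
```

```text
t 3.8833 tcp [ 0.6382 -0.028   0.133 ] shift [ 0.0281 -0.0787  0.0086] roll [np.float64(-3.129), np.float64(0.012)] q6 1.542018179046194 w 0.0224055394460199
```

>>> send_rows:
  increments:
    - [-1,0.0,-0.02,0.002,0.005]
    - [-1,0.01,-0.045,0.005,0.01]
    - [-1,0.02,-0.065,0.008,0.01]
    - [-1,0.028,-0.079,0.009,0.01]
    - [-1,0.028,-0.079,0.009,0.01]

```text
time: 4.3
tool_pos: [0.6361, 0.0484, 0.1009]
ee_rot: [-0.037, 1.566, 2.986]
wrist_force: [0.1, 0.6, -0.9]
width: 0.0222
```

>>> send_rows:
  increments:
    - [-1,0,0,0,0]
    - [-1,0,0,0,0]

```text
time: 4.47
tool_pos: [0.6379, 0.0451, 0.1039]
ee_rot: [2.188, 1.57, -1.075]
wrist_force: [-0.1, 0.2, 0.5]
width: 0.0226
```

Run:
```python
from h import *
go([0.638,0.0512,0.05],[0.117,0.993]); s=snap('wrist','w7'); s=snap('side','s7');s=snap('scene','z7');go([0.638,0.0512,0.043],[0.117,0.993])
i=load('s7')['image'][:,:,::-1];j=load('z7')['image'][:,:,::-1];k=load('w7')['image'][:,:,::-1]
cv2.imwrite('pics/c7.png',np.hstack([cv2.resize(x,(400,300),interpolation=cv2.INTER_CUBIC) for x in (i[150:240,270:390],j[190:310,200:360])]))
```

```text
t 4.4667 tcp [0.6379 0.0451 0.1039] shift [ 0.0538 -0.0062  0.0007] roll [np.float64(3.137), np.float64(-0.005)] q6 1.6754867907435094 w 0.022590575401569467
t 4.6167 tcp [0.6381 0.045  0.1043] shift [ 0.0613 -0.0062  0.001 ] roll [np.float64(3.136), np.float64(-0.006)] q6 1.6757715728117188 w 0.022826671298211552
```

View pics/w7.png

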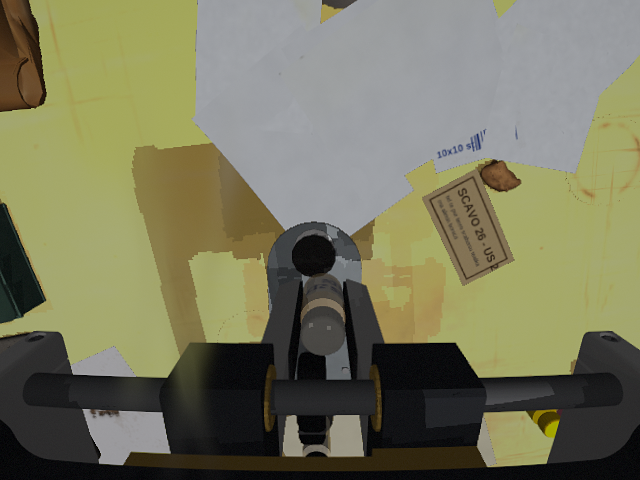

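View pics/c7.png

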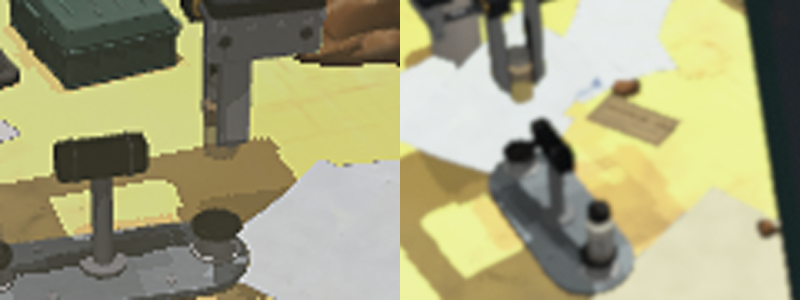

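Run:
```python
from h import *
s=load('w7');i=s['image'][:,:,::-1]
print(onz(s,314,255.5,.032))
T=[.0,0]
cv2.imwrite('pics/c7w.png',cv2.resize(i[220:370,250:390],(747,800))[:600])
```

```text
[0.6383041  0.05091446 0.032     ]
```

View pics/c7w.png

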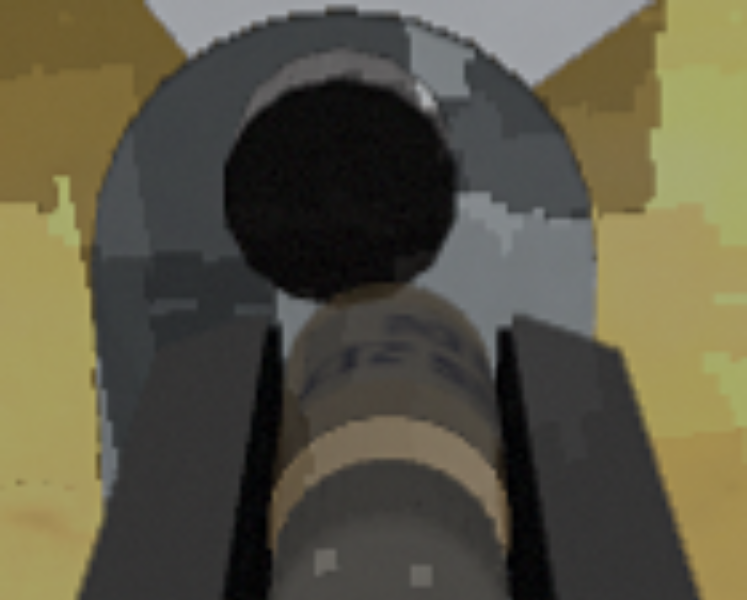

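>>> send_rows:
  increments:
    - [-1,0.0,-0.006,0.0005,-0.005]
    - [-1,0.02,-0.006,0.0005,-0.005]
    - [-1,0.04,-0.006,0.0005,-0.005]
    - [-1,0.05,-0.006,0.0005,-0.005]
    - [-1,0.05,-0.006,0.0005,-0.005]

```text
time: 5.03
tool_pos: [0.6356, 0.0524, 0.0501]
ee_rot: [0.11, 1.565, 3.135]
wrist_force: [0.0, 0.2, 0.1]
width: 0.0224
```

>>> send_rows:
  increments:
    - [-1,0,0,0,0]
    - [-1,0,0,0,0]

```text
time: 5.2
tool_pos: [0.6386, 0.0524, 0.0548]
ee_rot: [-3.056, 1.569, -0.031]
wrist_force: [-0.2, 0.2, -0.5]
width: 0.0224
```

Run:
```python
from h import *
s=snap('wrist','w8'); s=snap('side','s8');s=snap('scene','z8');go([0.638,0.051,0.043],[0.117,0.993]);print(robot.get_obs()['wrist_force'])
i=load('s8')['image'][:,:,::-1];j=load('z8')['image'][:,:,::-1];k=load('w8')['image'][:,:,::-1]
cv2.imwrite('pics/c8.png',np.vstack([np.hstack([cv2.resize(x,(400,300),interpolation=cv2.INTER_CUBIC) for x in (i[170:245,280:380],j[210:290,220:326])]),cv2.resize(k[240:352,170:470],(800,298))]))
```

```text
t 5.35 tcp [0.6388 0.0524 0.0552] shift [0.0122 0.0015 0.0006] roll [np.float64(-3.141), np.float64(0.001)] q6 1.68051307004624 w 0.02264464783598669
[-0.34396287  0.48392376  0.32107948]
```

View pics/c8.png

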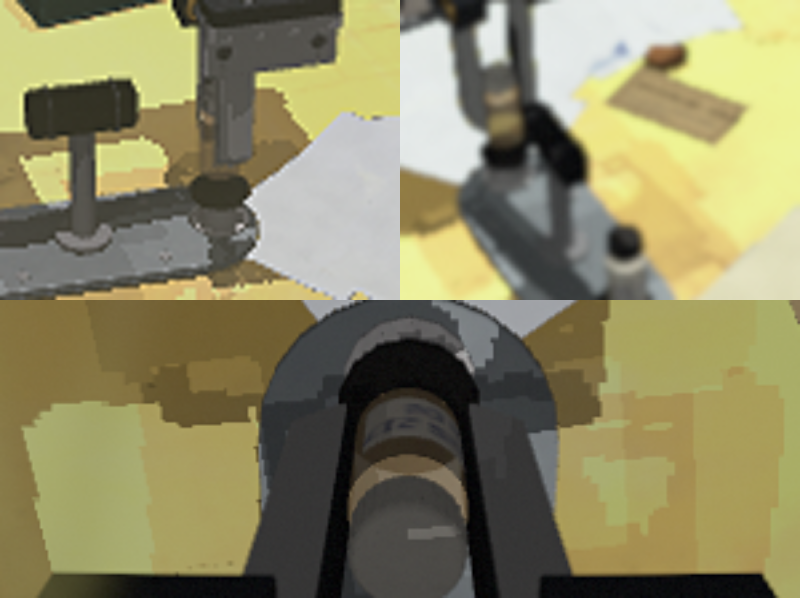

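>>> send_rows:
  increments:
    - [-1,0.002,0.0005,0,0]
    - [-1,0.004,0.001,0,0]
    - [-1,0.006,0.001,0,0]
    - [-1,0.0075,0.001,0,0]
    - [-1,0.009,0.001,0,0]

```text
time: 5.77
tool_pos: [0.6375, 0.0514, 0.0443]
ee_rot: [0.361, 1.57, -2.897]
wrist_force: [-3.1, 0.1, 8.0]
width: 0.0224
```

>>> send_rows:
  increments:
    - [-1,0,0,0,0]
    - [-1,0.001,0,0,0]
    - [-1,0.001,0,0,0]

```text
time: 6.02
tool_pos: [0.6377, 0.0514, 0.0444]
ee_rot: [2.846, 1.57, -0.412]
wrist_force: [-1.2, -0.1, 4.7]
width: 0.0226
```

Run:
```python
from h import *
s=snap('side','s9');s=snap('scene','z9');go([0.638,0.051,0.043],[0.117,0.993]);print(robot.get_obs()['wrist_force'])
i=load('s9')['image'][:,:,::-1];j=load('z9')['image'][:,:,::-1]
cv2.imwrite('pics/c9.png',np.hstack([cv2.resize(x,(400,300),interpolation=cv2.INTER_CUBIC) for x in (i[180:240,300:380],j[220:280,230:310])]))
```

```text
t 6.1167 tcp [0.6377 0.0514 0.0444] shift [ 0.0014  0.0004 -0.0003] roll [np.float64(-3.14), np.float64(0.001)] q6 1.678936222125262 w 0.022664443708359565
[-1.82539932 -0.80970208  4.81362241]
```

View pics/c9.png

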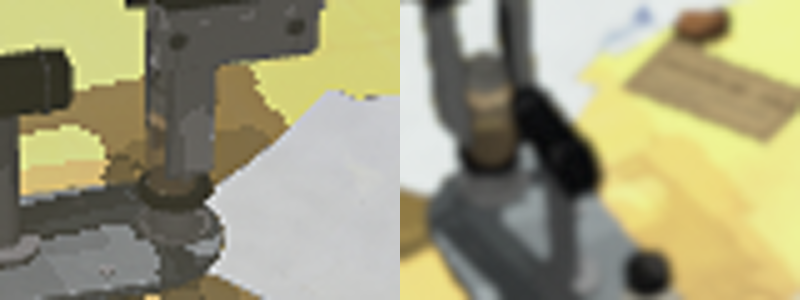

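Contact at the expected height with 5 N. Releasing.

>>> send_rows:
  increments:
    - [-0.48,0,0,0,0]
    - [-0.44,0,0,0,0]
    - [-0.38,0,0,0,0]
    - [-0.3,0,0,0,0]
    - [-0.1,0,0,0,0]

```text
time: 6.53
tool_pos: [0.6375, 0.0515, 0.0429]
ee_rot: [0.151, 1.57, -3.106]
wrist_force: [1.5, -0.1, -0.7]
width: 0.0366
```

>>> send_rows:
  increments:
    - [-0.1,0,0,0,0]
    - [-0.1,0,0,0,0]
    - [-0.1,0,0,0,0]

```text
time: 6.78
tool_pos: [0.6376, 0.0514, 0.0434]
ee_rot: [1.318, 1.571, -1.94]
wrist_force: [-0.5, 0.3, -0.2]
width: 0.0424
```

Run:
```python
from h import *
s=snap('wrist','w10');s=snap('side','s10');s=snap('scene','z10');go([0.638,0.051,0.043],[0.117,0.993]);print(robot.get_obs()['wrist_force'])
i=load('s10')['image'][:,:,::-1];j=load('z10')['image'][:,:,::-1];k=load('w10')['image'][:,:,::-1]
cv2.imwrite('pics/c10.png',np.vstack([np.hstack([cv2.resize(x,(400,300),interpolation=cv2.INTER_CUBIC) for x in (i[180:240,300:380],j[220:280,230:310])]),cv2.resize(k[240:352,170:470],(800,298))]))
```

```text
t 6.9333 tcp [0.6376 0.0514 0.0435] shift [ 0.0005  0.0004 -0.0004] roll [np.float64(-3.141), np.float64(0.001)] q6 1.6789834660297607 w 0.04216057034436226
[-0.17184298 -0.00423768  0.15203489]
```

View pics/c10.png

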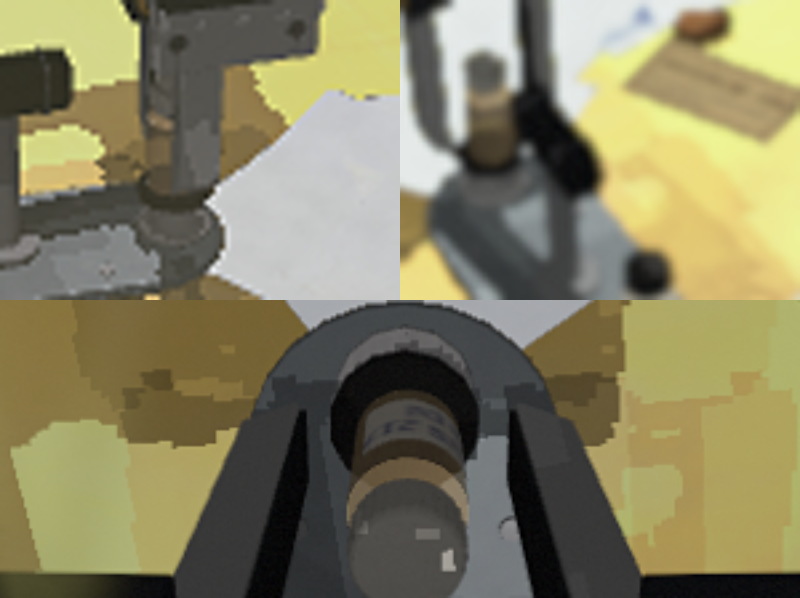

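Vial stands upright and centred on the seat. Rising straight up.

>>> send_rows:
  increments:
    - [-0.1,-0.01,0,0,0]
    - [-0.1,-0.03,0,0,0]
    - [-0.1,-0.06,0,0,0]
    - [-0.1,-0.09,0,0,0]
    - [-0.1,-0.12,0,0,0]

```text
time: 7.35
tool_pos: [0.6374, 0.0515, 0.1655]
ee_rot: [2.869, 1.571, -0.389]
wrist_force: [-0.1, -0.0, 0.3]
width: 0.0421
```

>>> send_rows:
  increments:
    - [0.1,0,0,0,0]
    - [0.1,0,0,0,0]

```text
time: 7.52
tool_pos: [0.6393, 0.0514, 0.1674]
ee_rot: [-3.051, 1.564, -0.025]
wrist_force: [0.2, 0.7, -0.3]
width: 0.0503
```

Run:
```python
from h import *
s=snap('wrist','w11');s=snap('side','s11');s=snap('scene','z11');go([0.56,0.061,0.165],[0.117,0.993])
i=load('s11')['image'][:,:,::-1];j=load('z11')['image'][:,:,::-1];k=load('w11')['image'][:,:,::-1]
cv2.imwrite('pics/c11.png',np.vstack([np.hstack([cv2.resize(x,(400,300),interpolation=cv2.INTER_CUBIC) for x in (i[172:250,250:354],j[220:310,220:340])]),cv2.resize(k[220:332,170:470],(800,298))]))
```

```text
t 7.6667 tcp [0.6366 0.0514 0.1616] shift [-0.0032 -0.0006  0.0772] roll [np.float64(-3.141), np.float64(0.001)] q6 1.6789576418264693 w 0.05145998524339627
```

View pics/c11.png

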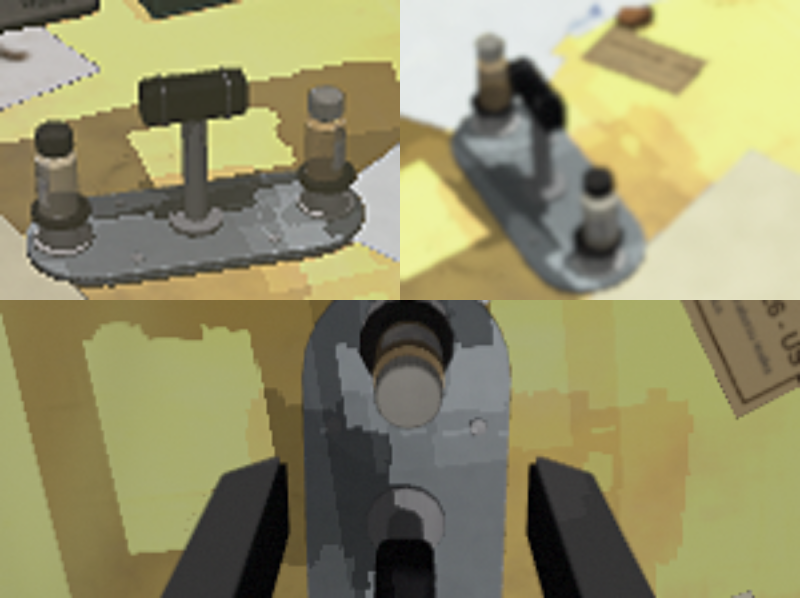

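Both vials stand on their seats and the bar lies along the image vertical. Moving over the handle.

>>> send_rows:
  increments:
    - [0.1,-0.004,0,0.015,0]
    - [0.1,-0.004,0,0.035,0]
    - [0.1,-0.004,0,0.055,0]
    - [0.1,-0.004,0,0.07,0]
    - [0.1,-0.004,0,0.077,0]

```text
time: 8.08
tool_pos: [0.5585, 0.0606, 0.1654]
ee_rot: [0.11, 1.566, 3.136]
wrist_force: [0.8, 0.3, -0.3]
width: 0.0519
```

>>> send_rows:
  increments:
    - [0.1,0,0,0,0]
    - [0.1,0,0,0,0]

```text
time: 8.25
tool_pos: [0.561, 0.0603, 0.1665]
ee_rot: [0.276, 1.57, -2.981]
wrist_force: [0.9, -0.0, 0.3]
width: 0.0518
```

Run:
```python
from h import *
s=snap('wrist','w12');snap('side','s12');snap('scene','z12');go([0.56,0.061,0.165],[0.117,0.993])
```

```text
t 8.4 tcp [0.5617 0.0602 0.1669] shift [ 0.0019 -0.0006  0.0018] roll [np.float64(-3.141), np.float64(0.001)] q6 1.6937413656217755 w 0.05171901863849114
```

View pics/w12.png

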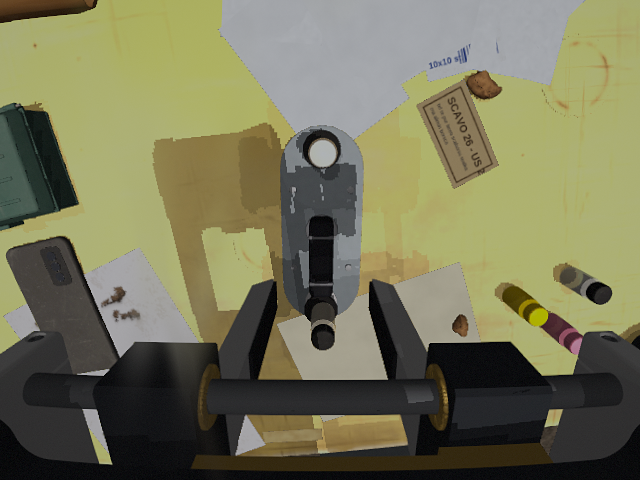

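The bar is at about (321,253), centred between the fingers. Measuring its centre and axis.

Run:
```python
from h import *
s=load('w12');i=s['image'][:,:,::-1]
cv2.imwrite('pics/c12.png',cv2.resize(i[120:360,270:370],(250,600)))
g=cv2.cvtColor(i,cv2.COLOR_BGR2GRAY)[205:305,295:345]
m=cv2.morphologyEx((g<45).astype(np.uint8),cv2.MORPH_OPEN,np.ones((5,5)))
m=cv2.morphologyEx(m,cv2.MORPH_CLOSE,np.ones((9,9)))
ys,xs=np.nonzero(m);print(xs.min()+295,xs.max()+295,ys.min()+205,ys.max()+205)
print('top end',onz(s,321,216.5,.106),'bot end',onz(s,320,290,.106),'mid',onz(s,320.5,253,.1))
print('caps',onz(s,322.5,152.5,.086),onz(s,322,338,.086))
z=load('s12');print(np.round([onz(z,300,197,.1)],3))
```

```text
306 334 216 304
top end [0.59295676 0.05714685 0.106     ] bot end [0.53740929 0.06441332 0.106     ] mid [0.56433717 0.06089459 0.1       ]
caps [0.63571506 0.05110745 0.086     ] [0.48424259 0.0691063  0.086     ]
[[0.556 0.05  0.1  ]]
```

View pics/c12.png

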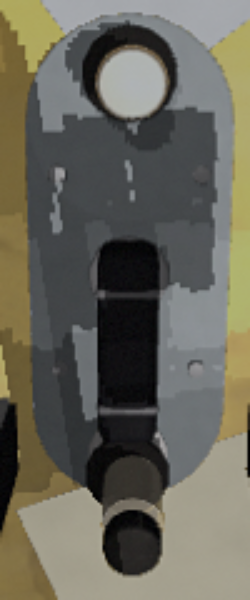

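>>> send_rows:
  increments:
    - [0.1,0.02,0,0.001,0]
    - [0.1,0.045,0,0.001,0]
    - [0.1,0.07,0,0.001,0]
    - [0.1,0.085,0,0.001,0]
    - [0.1,0.092,0,0.001,0]

```text
time: 8.82
tool_pos: [0.5588, 0.0603, 0.0719]
ee_rot: [0.14, 1.565, -3.118]
wrist_force: [-0.1, 0.2, -0.4]
width: 0.0518
```

>>> send_rows:
  increments:
    - [0.1,0,0,0,0]
    - [0.1,0,0,0,0]
    - [0.1,0,0,0,0]

```text
time: 9.07
tool_pos: [0.5615, 0.0604, 0.077]
ee_rot: [-3.043, 1.568, -0.018]
wrist_force: [-0.3, -0.6, -0.2]
width: 0.0518
```

Run:
```python
from h import *
s=snap('wrist','w13');go([0.561,0.0603,0.075],[0.117,0.993]);print(robot.get_obs()['wrist_force'])
```

```text
t 9.1167 tcp [0.5616 0.0604 0.0773] shift [0.0023 0.0002 0.0005] roll [np.float64(-3.141), np.float64(0.001)] q6 1.6939904873943545 w 0.05197584571806011
[ 0.30383781 -0.26599145  0.25693684]
```

View pics/w13.png

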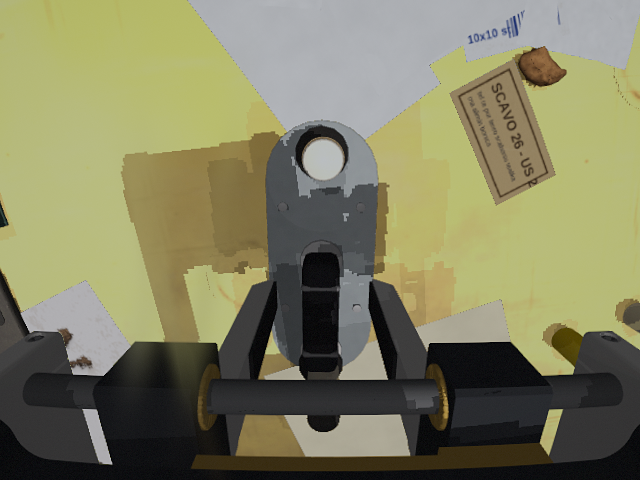

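Bar centred at column 321. Lowering 2 mm and closing in stages.

>>> send_rows:
  increments:
    - [-0.2,0.001,0,0,0]
    - [-0.4,0.002,0,0,0]
    - [-0.5,0.002,0,0,0]
    - [-0.54,0.002,0,0,0]
    - [-0.54,0.002,0,0,0]

```text
time: 9.53
tool_pos: [0.5602, 0.0605, 0.0736]
ee_rot: [2.988, 1.57, -0.27]
wrist_force: [0.4, 0.1, 0.5]
width: 0.0229
```

>>> send_rows:
  increments:
    - [-0.57,0,0,0,0]
    - [-0.6,0,0,0,0]
    - [-0.65,0,0,0,0]
    - [-1,0,0,0,0]
    - [-1,0,0,0,0]

```text
time: 9.95
tool_pos: [0.5602, 0.0609, 0.0735]
ee_rot: [-1.799, 1.57, 1.226]
wrist_force: [0.2, 1.9, 1.7]
width: 0.0181
```

>>> send_rows:
  increments:
    - [-1,0,0,0,0]
    - [-1,0,0,0,0]
    - [-1,0,0,0,0]

```text
time: 10.2
tool_pos: [0.5602, 0.0608, 0.0736]
ee_rot: [-1.741, 1.57, 1.284]
wrist_force: [-0.9, 1.5, 1.5]
width: 0.0176
```

Run:
```python
from h import *
s=snap('wrist','w14');snap('side','s14');go([0.561,0.0603,0.075],[0.117,0.993]);print(robot.get_obs()['wrist_force'])
i=load('s14')['image'][:,:,::-1];k=s['image'][:,:,::-1]
cv2.imwrite('pics/c14.png',np.hstack([cv2.resize(i[150:250,240:360],(400,333)),cv2.resize(k[100:440,116:524],(400,333))]))
```

```text
t 10.3 tcp [0.5602 0.0608 0.0736] shift [-0.0014  0.0004 -0.0008] roll [np.float64(-3.14), np.float64(0.001)] q6 1.693937050915479 w 0.017679904633315882
[-0.91935035  1.43426774  0.82459211]
```

View pics/c14.png

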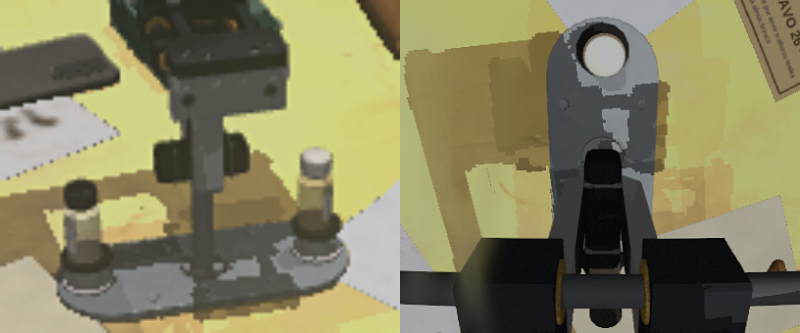

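Both vials standing, bar held at 17.7 mm width. Lifting slowly.

>>> send_rows:
  increments:
    - [-1,-0.001,0,0,0]
    - [-1,-0.002,0,0,0]
    - [-1,-0.004,0,0,0]
    - [-1,-0.006,0,0,0]
    - [-1,-0.009,0,0,0]

```text
time: 10.72
tool_pos: [0.5597, 0.0602, 0.082]
ee_rot: [0.477, 1.569, -2.781]
wrist_force: [-0.5, 0.5, -4.1]
width: 0.0176
```

Run:
```python
from h import *
snap('side','s15');go([0.561,0.0603,0.225],[0.117,0.993]);print(robot.get_obs()['wrist_force'],robot.get_obs()['wrist_torque'])
i=load('s15')['image'][:,:,::-1]
cv2.imwrite('pics/c15.png',cv2.resize(i[150:250,240:360],(600,500)))
```

```text
t 10.7667 tcp [0.5604 0.0603 0.0831] shift [-1.419e-01 -1.000e-04 -7.000e-04] roll [np.float64(-3.141), np.float64(0.001)] q6 1.6939936730212553 w 0.01777395965587865
[-0.35184655 -1.08172172 -2.7369132 ] [ 0.12030884  0.00824104 -0.01325904]
```

View pics/c15.png

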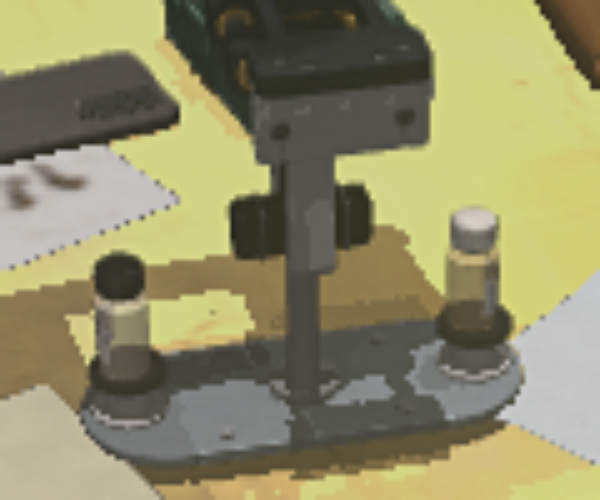

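Off the table, level, with about 3 N of weight. Continuing.

>>> send_rows:
  increments:
    - [-1,-0.003,0,0,0]
    - [-1,-0.007,0,0,0]
    - [-1,-0.012,0,0,0]
    - [-1,-0.017,0,0,0]
    - [-1,-0.022,0,0,0]

```text
time: 11.18
tool_pos: [0.5603, 0.0605, 0.1053]
ee_rot: [3.031, 1.57, -0.227]
wrist_force: [0.2, 0.0, -4.5]
width: 0.018
```

>>> send_rows:
  increments:
    - [-1,-0.006,0,0,0]
    - [-1,-0.012,0,0,0]
    - [-1,-0.018,0,0,0]
    - [-1,-0.024,0,0,0]
    - [-1,-0.03,0,0,0]

```text
time: 11.6
tool_pos: [0.5602, 0.0605, 0.1352]
ee_rot: [2.953, 1.571, -0.305]
wrist_force: [0.3, -0.1, -3.1]
width: 0.018
```

>>> send_rows:
  increments:
    - [-1,-0.006,0,0,0]
    - [-1,-0.012,0,0,0]
    - [-1,-0.018,0,0,0]
    - [-1,-0.024,0,0,0]
    - [-1,-0.03,0,0,0]

```text
time: 12.02
tool_pos: [0.5602, 0.0605, 0.1651]
ee_rot: [2.099, 1.571, -1.159]
wrist_force: [0.7, 0.4, -2.7]
width: 0.0177
```

>>> send_rows:
  increments:
    - [-1,-0.006,0,0,0]
    - [-1,-0.012,0,0,0]
    - [-1,-0.018,0,0,0]
    - [-1,-0.024,0,0,0]
    - [-1,-0.03,0,0,0]

```text
time: 12.43
tool_pos: [0.5602, 0.0605, 0.1951]
ee_rot: [2.198, 1.571, -1.06]
wrist_force: [0.2, -0.8, -3.3]
width: 0.0175
```

>>> send_rows:
  increments:
    - [-1,-0.006,0,0,0]
    - [-1,-0.012,0,0,0]
    - [-1,-0.017,0,0,0]
    - [-1,-0.021,0,0,0]
    - [-1,-0.024,0,0,0]

```text
time: 12.85
tool_pos: [0.5603, 0.0605, 0.2191]
ee_rot: [3.123, 1.57, -0.134]
wrist_force: [0.2, 0.3, -3.6]
width: 0.0179
```

>>> send_rows:
  increments:
    - [-1,-0.002,0,0,0]
    - [-1,-0.003,0,0,0]
    - [-1,-0.003,0,0,0]
    - [-1,-0.003,0,0,0]
    - [-1,-0.003,0,0,0]

```text
time: 13.27
tool_pos: [0.56, 0.0605, 0.2211]
ee_rot: [0.237, 1.57, -3.021]
wrist_force: [-0.6, -0.3, -3.2]
width: 0.0178
```

Run:
```python
from h import *
s=snap('wrist','w16');snap('side','s16');snap('scene','z16');go([0.561,0.0603,0.225],[0.117,0.993]);o=robot.get_obs();print(o['wrist_force'],o['wrist_torque'],o['qvel'])
i=load('s16')['image'][:,:,::-1];k=s['image'][:,:,::-1];j=load('z16')['image'][:,:,::-1]
cv2.imwrite('pics/c16.png',np.vstack([np.hstack([cv2.resize(i[60:260,200:440],(400,333)),cv2.resize(j[100:300,160:400],(400,333))]),cv2.resize(k[100:367,0:640],(640,267))if 0 else cv2.resize(k[100:360,0:640],(800,265))]))
```

```text
t 13.4167 tcp [0.56   0.0605 0.2212] shift [-0.0038  0.0001 -0.001 ] roll [np.float64(-3.14), np.float64(0.001)] q6 1.6939605117536902 w 0.01764360042134496
[ 1.09422214 -0.68251591 -3.09581601] [0.06210664 0.04775773 0.02862604] [ 0.00066363 -0.00026898 -0.00331696  0.00033262 -0.00143076 -0.00033712]
```

View pics/c16.png

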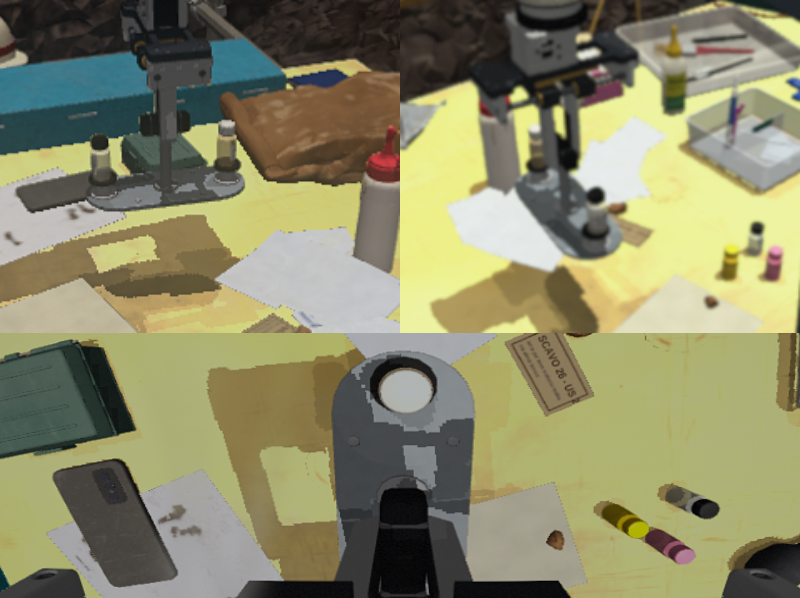

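Run:
```python
from h import *
a=load('s16');c=load('z16')
for p,q in (((259.4,145),(277.6,215.5)),((336.2,134.8),(241,177))):
    A=np.zeros((3,3));b=np.zeros(3)
    for s,(u,v) in((a,p),(c,q)):
        o,d=ray(s,u,v);d/=np.linalg.norm(d);M=np.eye(3)-np.outer(d,d);A+=M;b+=M@o
    print(np.linalg.solve(A,b))
o=robot.get_obs();print(o['time'],o['tool_pos'],o['width'],abs(o['qvel']).max())
```

```text
[0.48119122 0.06606245 0.22783882]
[0.6362393  0.05055143 0.23058059]
13.4167 [0.56003165 0.06050386 0.22118407] 0.01764360042134496 0.003316957645365742
```

The two caps are at nearly the same height (0.228 and 0.231 m, a tilt of about 0.02 rad) and the arm is still, so I'm handing in.

Run:
```python
from h import *
print(robot.close_job()); o=robot.get_obs();print(o['time'],o['tool_pos'],o['width'])
```

```text
the job is handed in; nothing more can be done
None
the job is handed in; nothing more can be done
```

I stood the white-capped vial on the free seat and let go of it. I then took the carrier by its T-handle and lifted it about 147 mm straight up. The job was handed in at 13.4 s, with the arm holding the carrier there.

**Last checks:**
- **Vials:** both stood on their seats in all three views. The caps triangulated at 0.228 m and 0.231 m, a tilt of about 0.02 rad. That is 2–5 mm below the roughly 0.233 m expected from the lift, which I put down to camera calibration and hand-picked pixels.
- **Grip and motion:** finger opening was 17.6 mm on the 18 mm bar, about 3 N hung from the wrist, and the joints were practically still (at most 0.003 rad/s).
- **Other things on the table:** the spare vial, the finds and the pink and yellow look-alikes looked unmoved in the last pictures. The loupe was not in the crops I viewed and the blower only at the edge, but the gripper never went near them while low.

**Disagreement:** the side view put the seat's y position about 5–8 mm off the wrist view. I used the wrist value, and the vial came out centred on the seat. The hand-in reported no verdict, and no state could be read after it.

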